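# Snug up the tapered port plug and open the manifold valve

## Robot

A 6-joint arm with a two-finger parallel gripper is mounted at the origin on a cart in front of the work surface, level with it; the furniture and walls round the work are solid. World frame = base frame: x ahead of the robot, y to its left, z up, the work surface at z = 0. Lengths are in m, angles in degrees, forces in N, time in s.
With the tool pointing down it reaches from about 0.3 to 0.85 m from the base axis. Payload 5.4 kg.
Tool frame: the origin (TCP) lies at the very end of the fingers, on their centre line; the grasp point (between the pads) lies ctrl.grip_point_offset behind it (ctrl.grip_point_offset is the distance from the TCP to the grasp point, in m); z points along the fingers, y is the line along which they close (so a half turn about z gives the same grasp; the last joint's range is limited). The gripper opens to 85 mm and grips with 20 to 120 N. Pads are 22 mm wide; open, the fingers measure 114 mm over their backs; the gripper's body (76 mm by 85 mm) begins 54 mm behind the grasp point. The pads swing forward as they close: fully open they stand 13 mm farther back than shut.
Start: joints at [-78.845, 9.076, 91.501, -0, 79.423, -12.038], TCP at [0.226, -0.529, 0.231] pointing down, gripper open.
Joint ranges: [-166.64, 166.64], [-54.1, 131.32], [10.49, 154.53], [-73.88, 253.88], [9.74, 151.15], [-171.62, 171.62]. Speed limits (degrees/s): [147.25, 147.25, 180, 180, 180, 180].

## Interface

Orientations are given as [roll, pitch, yaw] about the fixed x, y, z axes, in that order (R = Rz(yaw) Ry(pitch) Rx(roll)).
In Python, from plant import ctrl gives the robot as it stands.
- The arm moves only by the shell command python3 -m pendant 'ROWS' [FORCE]. ROWS is a JSON object of lists of equal length, an entry for each row: "offset": the shift along the tool's x, y, z in cm, a list of three; "turn": the turn, a rotation vector about the tool's x, y, z in degrees, a list of three; "hand": the finger opening in cm, from 0 to 8.54. In form: {"offset": [[dx, dy, dz], ...], "turn": [[ax, ay, az], ...], "hand": [hand, ...]}. A call has 1 to 5 rows; each row shifts and turns the commanded pose from where the row before left it, along the tool's axes as they then stand; what a row does not reach is not made up. A row lasts 1/12 s, in which the tool goes at most 41.7 mm and 7.16 degrees, less where a joint would pass 70% of its speed; a pose out of reach is approached as far as the arm can. A call with a gripper value outside its range is refused whole. The fingers move at their own pace and stop on an object; FORCE is the grip in N (left out, the last holds). Time passes only in rows, so rows that do not move let the fingers close. It gives the time, the measured TCP pose, the force, the opening and the grip force at its end, in the units of the state.
- ctrl.state(): the state, without advancing time (a new reading comes with each control period).
- ctrl.get_image(name): name is "scene" or "top" or "wrist"; returns a dict with "frame" (384x512x3 uint8, blue, green, red), "camera_matrix" (3x3 intrinsics, pixels), "R" (3x3) and "t" (3): a world point X has camera coordinates R X + t. Camera axes: x right, y down, z forward; pixel columns grow to the right and rows downward; lengths in m; the calibration is good to about 2 mm. A picture is of the moment at which its call begins. There is no depth.
- ctrl.finish_job(): hands the job in; it is judged then, once.
The state is a dict: "t": time; "q": joint angles; "joint_velocities": joint speeds; "joint_torque": joint torques, N m; "ee_pos": TCP position; "tcp_rot": TCP orientation; "force": force on the tool from outside, world axes, zero at the start; "torque": the same for the moment, N m; "width": opening from 0.0 (shut) to 1.0 (fully open); "grip_force": force on a finger pad.
Only numpy, scipy, OpenCV 4.12 (cv2) and the standard library are available. Lean on these libraries where they do the work, as an engineer would, in place of code of your own. Each camera call takes 0.05 s, during which the arm holds its last target. There are 200 camera calls.

## Task

Put the aluminium gas manifold back in service: screw its brass hexagonal taper plug in clockwise until it goes snug - feel for the resistance jumping up well above the run-in drag, and do not force it beyond that. Only then swing the blue quarter-turn valve handle fully open, in line with the block, and let everything go, leaving the things standing around undisturbed.

Things in the scene. Friction and masses are not known exactly. Their poses are not given: they have to be found in the camera images.
- manifold: aluminium block bolted to the bench, 66 mm (its x) by 190 mm (y), top face 45 mm above the bench, on two steel feet 104 mm long along x (13 mm high with bolts, at y = -75 and +75 mm). Origin on the bench under its centre, z up. Plug port at x = 0, y = +55 mm; valve at x = 0, y = -60 mm. Brass hose barbs stick out 26 mm at both ends, 28 mm up.
- plug_grip (a point): centre of the plug's brass hexagonal head: 32 mm across flats, 37 across corners, 24 mm tall (12 above and below this point, plus a 2 mm crown), about 74 mm above the bench. y is normal to one pair of flats (others at 60 and 120 degrees), z up; x and y turn with the plug. Below it is a round boss 26 mm across, 31 at its foot: fingertips may reach 18 mm below this point.
- port (a point): mouth of the plug's port, on the plug's upright axis, 59 mm above the bench; fixed to the block. The plug screws in clockwise seen from above, 1.8 mm a turn. It starts 0.9 to 2.1 rad short of where the taper bites; that spot differs every time and cannot be seen. Drag before it: 0.06 N m.
- taper_seat (a point): tapered seat in the port, on the plug's axis 45 mm above the bench, fixed to the block. When the taper bites, the moment needed to turn jumps to about 0.4 N m and climbs 0.07 per further 0.1 rad; read at a standstill after a turn it is 0.1 to 0.2 less. Snug is 0.45 to 0.85 N m while turning (0.06 to 0.65 rad past the bite); beyond 0.95 N m (0.8 rad) the thread is ruined. The plug stays put.
- valve (a joint): angle of the blue valve handle about the upright pin at point valve_hinge: 0 = closed, pointing along the block's -x (across the block); grows counter-clockwise seen from above to 1.571 = open, pointing along the block's -y, where it meets a stop. Friction 0.08 N m; it stays where it is left.
- valve_hinge (a point): pivot of the valve handle, 65 mm above the bench, at x = 0, y = -60 mm of the block; fixed to the block
- valve_tip (a point): point on the blue handle 60 mm from the pivot, half-way up. The blue grip runs from 24 to 76 mm from the pivot, is 14 mm wide and 9 mm thick (z = 60.5 to 69.5 mm above the bench); free air below it outside the block, block top 45 mm.
- bottle_dark: bystander: small clear bottle with black cap and blue label, 51 mm across, 106 mm tall; origin at the centre of its underside; leave it alone
- beaker: bystander: clear beaker, 54 mm across, 68 mm tall; origin at the centre of its underside; leave it alone
- tally_counter: bystander: grey hand counter with a red lever, 60x94x50 mm; origin at the centre of its underside; leave it alone
- marker_blue: bystander: white marker with blue cap lying down, 138 mm long; origin at the centre of its underside; leave it alone

How it is judged (in metres and radians):
On the way, in this order (a step that is already met when the one before it is completed fails the run):
1. the plug is screwed in until snug, not overtightened (z of plug_grip in the frame of manifold between 0.073771 and 0.073983 m), for 0.2 s.
2. after that, the valve handle is swung fully open (value of joint valve above 1.4 rad), for 0.2 s.
At the end, for the whole second after the job is handed in: The plug is snug: 0.06 to 0.8 rad past the point where its taper bites (judged by how deep the plug has sunk in the block, finer than the measured poses show), and the valve handle is open to more than 1.4 rad (all of step 1 and value of joint valve above 1.4 rad); the robot touches nothing.
It fails at once if the plug is overtightened: more than 0.8 rad past the bite, over about 0.95 N m (z of plug_grip in the frame of manifold below 0.073771 m).
It fails at once if a bystander is moved by more than 20 mm (distance of any of bottle_dark, beaker, tally_counter, marker_blue from where it was at the start of the episode above 0.02 m).
It also fails if it takes over 58 s, if anything falls off the work surface, if the arm or the gripper's body presses on something with over 40 N, if the wrist force passes 120 N, or if a joint passes its speed limit or range.

## Working session

There is one attempt and no reset: what is moved stays moved. The work goes in short steps, Python scripts to look and compute and a shell command to move; the robot and the scene stay as the last step left them, time stands still between calls to the robot, and variables do not carry over. Pictures are saved under pics/ and viewed, at most 10 in all, crops included, and the job is handed in when it is done.

```bash
mkdir -p pics; ls; python3 - <<'E'
from plant import ctrl
import cv2,numpy as np
s=ctrl.state();print(s['t'],s['ee_pos'],s['tcp_rot'],s['width'],ctrl.grip_point_offset)
for n in ["scene","top"]:
    d=ctrl.get_image(n);cv2.imwrite(f"pics/{n}0.png",d["frame"]);np.savez(f"{n}0.npz",**{k:np.array(v) for k,v in d.items()})
    print(n,-np.array(d["R"]).T@d["t"])
E
```

```text
pics
0.0 [ 0.22629155 -0.52793062  0.23028422] [-1.79890924e+02 -2.28398955e-02  2.31899735e+01] 1.0037455601587986 0.0187
scene [ 0.17472679 -0.96283956  0.71242669]
top [ 0.38202601 -0.1176171   1.18816358]
```

View pics/scene0.png

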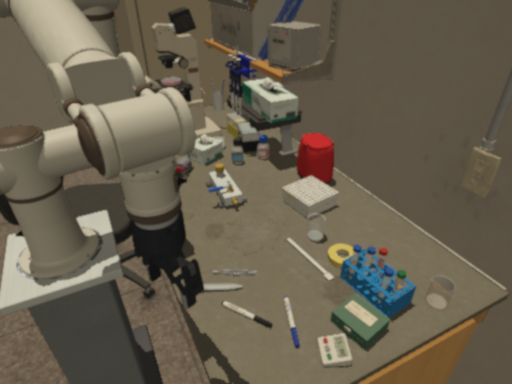

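View pics/top0.png

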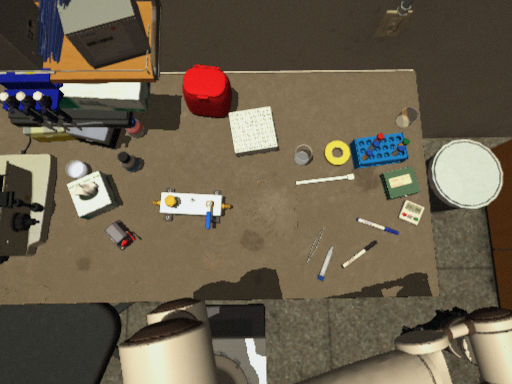

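The scene view shows the manifold at about (225,186). The top view shows it at about (193,204), with the plug at (172,201), the blue handle at (209,215) pointing toward the robot, and the counter at (122,235). Next I'll measure it.

```bash
cat > h.py <<'E'
import numpy as np,cv2
def load(n): return dict(np.load(n+".npz"))
def ray(d,u,v,z):
    R,t,K=d["R"],d["t"],d["camera_matrix"];c=-R.T@t
    r=R.T@np.linalg.solve(K,[u,v,1]);return c+r*(z-c[2])/r[2]
def proj(d,X):
    p=d["camera_matrix"]@(d["R"]@np.array(X)+d["t"]);return p[:2]/p[2]
def blobs(d,lo,hi,box,amin=8):
    x0,y0,x1,y1=box
    m=cv2.inRange(cv2.cvtColor(d["frame"],cv2.COLOR_BGR2HSV),lo,hi)
    k=np.zeros_like(m);k[y0:y1,x0:x1]=m[y0:y1,x0:x1]
    n,l,s,c=cv2.connectedComponentsWithStats(k)
    return [(s[i].tolist(),c[i].round(1).tolist(),l==i) for i in range(1,n) if s[i][4]>=amin]
E
python3 - <<'E'
from h import *
d=load("top0");b=(145,180,240,240)
for nm,lo,hi,z in [("brass",(12,110,60),(32,255,255),.086),("blue",(100,120,50),(125,255,255),.0695),("white",(0,0,150),(180,45,255),.045)]:
    for s,c,m in blobs(d,lo,hi,b): 
        r=cv2.minAreaRect(np.argwhere(m)[:,::-1].astype(np.float32))
        print(nm,s,c,r,ray(d,*c,z).round(4))
cv2.imwrite("pics/topc.png",cv2.resize(d["frame"][180:260,90:250],None,fx=5,fy=5,interpolation=cv2.INTER_CUBIC))
E
```

```text
brass [165, 196, 12, 11, 103] [170.6, 200.8] ((170.5, 201.0), (10.0, 11.0), 90.0) [0.558  0.1193 0.086 ]
brass [152, 199, 8, 7, 41] [156.0, 202.0] ((155.5, 202.0), (6.0, 7.0), 90.0) [0.5551 0.1626 0.086 ]
brass [211, 202, 3, 6, 9] [212.3, 204.6] ((212.2884521484375, 204.55770874023438), (1.5689290761947632, 5.295135974884033), 11.309932708740234) [ 0.5446 -0.005   0.086 ]
brass [222, 203, 9, 7, 49] [225.6, 205.9] ((226.0, 206.0), (6.0, 8.0), 90.0) [ 0.5401 -0.0446  0.086 ]
blue [206, 212, 5, 17, 74] [207.9, 219.7] ((208.0, 220.0), (16.0, 4.0), 90.0) [0.5015 0.0097 0.0695]
white [160, 191, 62, 25, 1080] [192.3, 203.5] ((190.49998474121094, 202.99998474121094), (60.99999237060547, 23.999996185302734), 0.0) [0.5551 0.061  0.045 ]
```

View pics/topc.png

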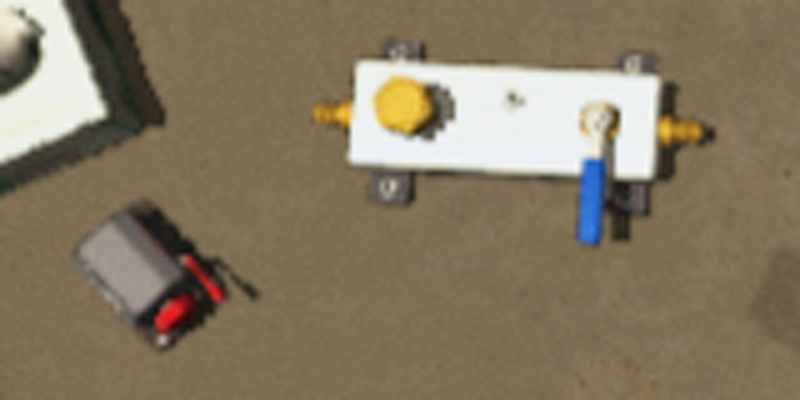

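Brass plug head is at about (0.558, 0.119), and the block yaw is about -3°. The handle points at -x, which is closed. I'll travel to above the plug and wind the wrist back so it has the full clockwise range.

```bash
R='' ; python3 -m pendant '{"offset":[[3.1,-2.58,0],[3.1,-2.58,0],[3.1,-2.58,0],[3.1,-2.58,0],[3.1,-2.58,0]],"turn":[[0,0,0],[0,0,0],[0,0,0],[0,0,0],[0,0,0]],"hand":[8,8,8,8,8]}' 30
python3 -m pendant '{"offset":[[3.1,-2.58,0],[3.1,-2.58,0],[3.1,-2.58,0],[3.1,-2.58,0],[3.1,-2.58,0]],"turn":[[0,0,0],[0,0,0],[0,0,0],[0,0,0],[0,0,0]],"hand":[8,8,8,8,8]}'
python3 -m pendant '{"offset":[[3.1,-2.58,0],[3.1,-2.58,0],[3.1,-2.58,0],[3.1,-2.58,0],[3.1,-2.58,0]],"turn":[[0,0,0],[0,0,0],[0,0,0],[0,0,0],[0,0,0]],"hand":[8,8,8,8,8]}'
python3 -m pendant '{"offset":[[3.1,-2.58,0],[0,0,0],[0,0,0],[0,0,0],[0,0,0]],"turn":[[0,0,0],[0,0,-7],[0,0,-7],[0,0,-7],[0,0,-7]],"hand":[8,8,8,8,8]}'
python3 - <<'E'
from plant import ctrl
s=ctrl.state();print(s['q'])
E
```

```text
t: 0.52
ee_pos: [0.3184, -0.3469, 0.2308]
tcp_rot: [-180.0, -0.0, 23.2]
force: [1.4, -0.2, 0.4]
width: 0.936
grip_force: 0.0
t: 0.93
ee_pos: [0.41, -0.1673, 0.2311]
tcp_rot: [-180.0, -0.0, 23.2]
force: [0.4, -0.5, -0.5]
width: 0.937
grip_force: 0.0
t: 1.35
ee_pos: [0.5017, 0.0125, 0.231]
tcp_rot: [-180.0, 0.0, 23.2]
force: [1.3, -0.7, 0.2]
width: 0.937
grip_force: 0.0
t: 1.77
ee_pos: [0.5194, 0.0468, 0.2306]
tcp_rot: [-179.9, 0.0, 51.6]
force: [0.1, 0.1, -0.2]
width: 0.938
grip_force: 0.0
[-8.14399856e+00  1.19423838e+00  1.00001735e+02 -2.41098045e-03
  7.88785333e+01  3.02617756e+01]
```

```bash
python3 -m pendant '{"offset":[[0,0,0],[0,0,0],[0,0,0],[0,0,0],[0,0,0]],"turn":[[0,0,-7],[0,0,-7],[0,0,-7],[0,0,-7],[0,0,-7]],"hand":[8,8,8,8,8]}' >/dev/null
python3 -m pendant '{"offset":[[0,0,0],[0,0,0],[0,0,0],[0,0,0],[0,0,0]],"turn":[[0,0,-7],[0,0,-7],[0,0,-7],[0,0,-7],[0,0,-7]],"hand":[8,8,8,8,8]}' >/dev/null
python3 -m pendant '{"offset":[[0,0,0],[0,0,0],[0,0,0],[0,0,0],[0,0,0]],"turn":[[0,0,-7],[0,0,-7],[0,0,-7],[0,0,-7],[0,0,-7]],"hand":[8,8,8,8,8]}' >/dev/null
python3 -m pendant '{"offset":[[0,0,0],[0,0,0],[0,0,0],[0,0,0],[0,0,0]],"turn":[[0,0,-7],[0,0,-7],[0,0,-7],[0,0,-7],[0,0,-7]],"hand":[8,8,8,8,8]}' >/dev/null
python3 -m pendant '{"offset":[[0,0,0],[0,0,0],[0,0,0],[0,0,0],[0,0,0]],"turn":[[0,0,-7],[0,0,-7],[0,0,-7],[0,0,-7],[0,0,0]],"hand":[8,8,8,8,8]}'
python3 - <<'E'
from plant import ctrl
from h import *
s=ctrl.state();print(s['q'],s['ee_pos'],s['tcp_rot'])
d=ctrl.get_image("wrist");cv2.imwrite("pics/w1.png",d["frame"]);np.savez("w1.npz",**{k:np.array(v) for k,v in d.items()})
d=load("w1");print(-d["R"].T@d["t"],d["R"][2]); print(proj(d,[.558,.119,.086]),proj(d,[.551,.004,.065]))
E
```

```text
t: 3.85
ee_pos: [0.5195, 0.0463, 0.2308]
tcp_rot: [180.0, -0.0, -140.6]
force: [-0.2, -0.3, 0.2]
width: 0.935
grip_force: 0.0
[-8.19850282e+00  1.16449697e+00  1.00009902e+02 -1.61219344e-03
  7.88772391e+01 -1.37563123e+02] [0.51946831 0.04628685 0.23082715] [ 1.79962957e+02 -3.60116585e-02 -1.40635057e+02]
[ 0.45531811 -0.00730655  0.37265554] [ 0.25131451  0.20620422 -0.94568538]
[289.1452189  245.83413076] [208.28580325 168.76320796]
```

View pics/w1.png

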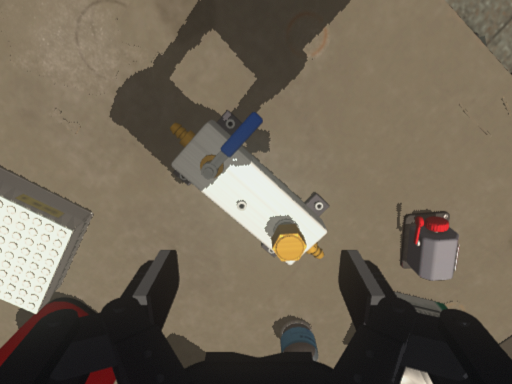

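The wrist view shows the plug head at (289,247), the block running diagonally, the hinge at (211,166) and the handle tip at (258,119). I'll zoom in to get the hexagon's orientation.

```bash
python3 - <<'E'
from h import *
d=load("w1");f=d["frame"]
cv2.imwrite("pics/w1c.png",cv2.resize(f[210:275,260:335],None,fx=8,fy=8,interpolation=cv2.INTER_CUBIC))
for lo in (60,150,190,215):
  for s,c,m in blobs(d,(12,110,lo),(32,255,255),(262,215,312,270),80):
    pts=np.argwhere(m)[:,::-1]
    P=np.array([ray(d,u,v,.086)[:2] for u,v in pts]);C=P.mean(0)
    h=cv2.convexHull((P*1e4).astype(np.float32))[:,0]/1e4
    a=np.radians(np.arange(0,60));N=np.stack([np.cos(a),np.sin(a)],1)
    # widths along each normal; six-fold sum min at flats
    wid=lambda th:np.ptp(P@np.array([np.cos(th),np.sin(th)]))
    W=np.array([[wid(x+k*np.pi/3) for k in range(3)] for x in a]);i=W.sum(1).argmin()
    print(lo,s,c,C.round(4),"flat normal deg",i,W[i].round(4),"max",W.sum(1).max()/3)
g=cv2.cvtColor(f,cv2.COLOR_BGR2HSV)
print(g[228:268:2,289].tolist())
for n,u,v,z in [("hinge?",211,166,.07)]: print(ray(d,u,v,z))
for s,c,m in blobs(d,(100,120,40),(125,255,255),(200,100,280,170),50):
    r=cv2.minAreaRect(np.argwhere(m)[:,::-1].astype(np.float32));print("blue",c,ray(d,*c,.067),r)
E
```

```text
60 [273, 231, 33, 31, 754] [289.1, 246.2] [0.5584 0.1192] flat normal deg 44 [0.0345 0.0332 0.0347] max 0.03685022650540203
150 [273, 233, 33, 29, 712] [289.1, 246.8] [0.559  0.1197] flat normal deg 44 [0.0326 0.0322 0.0327] max 0.03581432105939306
190 [277, 234, 29, 27, 588] [290.4, 247.7] [0.5589 0.1216] flat normal deg 40 [0.0311 0.0291 0.0312] max 0.031902331283363804
215 [277, 237, 26, 22, 427] [289.4, 247.5] [0.5594 0.1205] flat normal deg 40 [0.0252 0.0253 0.0258] max 0.026054442621977213
[[20, 99, 93], [20, 98, 91], [20, 104, 93], [19, 159, 189], [19, 156, 170], [20, 167, 229], [20, 167, 223], [19, 167, 221], [20, 170, 225], [20, 168, 222], [20, 167, 226], [20, 170, 223], [19, 170, 218], [19, 170, 219], [19, 172, 220], [19, 172, 219], [19, 100, 215], [33, 12, 236], [20, 32, 202], [19, 69, 133]]
[0.54535377 0.00423007 0.07      ]
blue [241.5, 133.6] [0.50043204 0.00804639 0.067     ] ((241.14479064941406, 134.04071044921875), (12.915315628051758, 49.77778244018555), 42.27368927001953)
```

View pics/w1c.png

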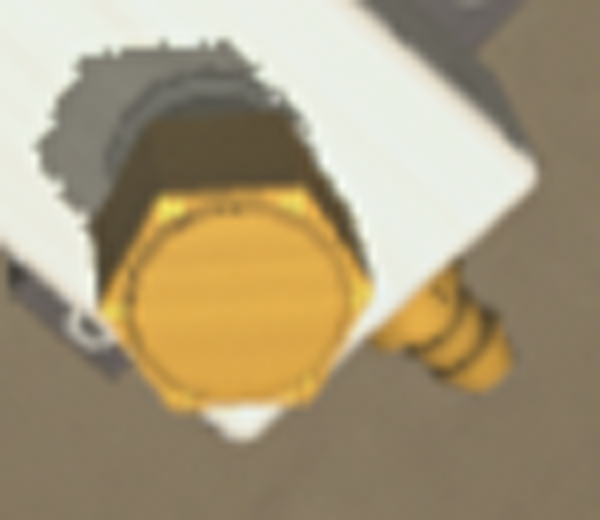

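The top face's corners are clear in the crop: (102,308), (160,190), (305,190), (372,292), (312,405) and (178,408).

```bash
python3 - <<'E'
from h import *
d=load("w1")
c=np.array([(102,308),(160,190),(305,190),(372,292),(312,405),(178,408)])/8-.5+[260,210]
P=np.array([ray(d,*p,.0855)[:2] for p in c]);C=P.mean(0);v=P-C
print(C,np.linalg.norm(v,axis=1),np.degrees(np.arctan2(v[:,1],v[:,0]))%60)
e=np.angle(np.sum(((v[:,0]+1j*v[:,1])/np.linalg.norm(v,axis=1))**6))/6
n=(np.degrees(e)+30)%60;print("normal",n)
# tool y world dir angle = yaw-90
yaw=-140.635
for k in range(-3,4): print(k, "yaw", n+60*k+90)
ty=-140.635
E
```

```text
[0.55914102 0.12024236] [0.01804808 0.01938881 0.01811057 0.0176948  0.01905251 0.01805172] [13.18249932 12.91832632 12.56215478 13.25590756 12.65323495 14.63090758]
normal 43.19974854695268
-3 yaw -46.80025145304734
-2 yaw 13.199748546952677
-1 yaw 73.19974854695268
0 yaw 133.19974854695266
1 yaw 193.19974854695266
2 yaw 253.19974854695266
3 yaw 313.19974854695266
```

```bash
python3 -m pendant '{"offset":[[0,0,0],[0,0,0],[0,0,0],[0,0,0],[-1.85,2.1,0]],"turn":[[0,0,6.55],[0,0,6.55],[0,0,6.55],[0,0,6.55],[0,0,0]],"hand":[6,6,6,6,6]}' >/dev/null
python3 -m pendant '{"offset":[[-1.85,2.1,2],[-1.85,2.1,2],[0,0,3],[0,0,2],[0,0,0]],"turn":[[0,0,0],[0,0,0],[0,0,0],[0,0,0],[0,0,0]],"hand":[6,6,6,6,6]}'
python3 - <<'E'
from plant import ctrl
from h import *
s=ctrl.state();print(s['q'],s['ee_pos'],s['tcp_rot'],s['force'],s['torque'])
d=ctrl.get_image("wrist");cv2.imwrite("pics/w2.png",d["frame"]);np.savez("w2.npz",**{k:np.array(v) for k,v in d.items()})
d=load("w2"); print(proj(d,[.559,.120,.086]))
E
```

```text
t: 4.73
ee_pos: [0.5559, 0.1205, 0.1357]
tcp_rot: [179.9, -0.6, -167.1]
force: [-1.6, -0.3, -0.9]
width: 0.7
grip_force: 0.0
[ 6.76387933e-02  1.38206628e+01  9.72905687e+01 -3.03320705e-03
  6.94802430e+01 -1.02781493e+02] [0.55588582 0.12054118 0.13568848] [ 179.87190126   -0.57744377 -167.14914526] [-1.63783991 -0.32449627 -0.92591812] [ 0.01168722 -0.01681815  0.01944092]
[257.21609456 219.92315236]
```

View pics/w2.png

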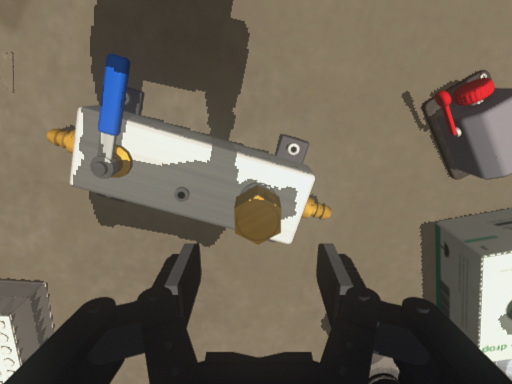

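The plug head is centred at (257,220), as predicted, with its flats facing the two fingers. The handle is at (115,95). I'll settle, then descend.

```bash
python3 -m pendant '{"offset":[[0,0,0],[0,0,0]],"turn":[[0,0,0],[0,0,0]],"hand":[6,6]}'
python3 -m pendant '{"offset":[[0,0,2],[0,0,2],[0,0,0],[0,0,0]],"turn":[[0,0,0],[0,0,0],[0,0,0],[0,0,0]],"hand":[6,6,6,6]}'
python3 - <<'E'
from plant import ctrl
s=ctrl.state();print(s['ee_pos'],s['tcp_rot'],s['force'],s['torque'])
E
```

```text
t: 4.95
ee_pos: [0.561, 0.1199, 0.1435]
tcp_rot: [-180.0, 0.2, -167.1]
force: [0.5, -0.3, 0.5]
width: 0.705
grip_force: 0.0
t: 5.28
ee_pos: [0.5598, 0.1199, 0.102]
tcp_rot: [180.0, 0.0, -167.1]
force: [-0.2, -0.5, 0.6]
width: 0.702
grip_force: 0.0
[0.55977817 0.11990072 0.10204839] [ 1.79999239e+02  1.73206356e-03 -1.67059174e+02] [-0.18911949 -0.46174318  0.60020463] [-0.07130386  0.06761911  0.06167042]
```

```bash
python3 -m pendant '{"offset":[[0.07,0,2],[0,0,1.5],[0,0,0.9],[0,0,0],[0,0,0]],"turn":[[0,0,0],[0,0,0],[0,0,0],[0,0,0],[0,0,0]],"hand":[6,6,6,5,4]}' 
python3 -m pendant '{"offset":[[0,0,0],[0,0,0],[0,0,0],[0,0,0],[0,0,0]],"turn":[[0,0,0],[0,0,0],[0,0,0],[0,0,0],[0,0,0]],"hand":[3.6,3.2,2.8,2.8,2.8]}' 80
python3 -m pendant '{"offset":[[0,0,0],[0,0,0],[0,0,0],[0,0,0]],"turn":[[0,0,0],[0,0,0],[0,0,0],[0,0,0]],"hand":[2.5,2.5,2.5,2.5]}'
python3 - <<'E'
from plant import ctrl
s=ctrl.state();print(s['ee_pos'],s['tcp_rot'],s['force'],s['torque'],s['q'][5])
E
```

```text
t: 5.7
ee_pos: [0.5597, 0.1199, 0.0585]
tcp_rot: [-180.0, 0.1, -167.0]
force: [-0.1, 0.6, 0.5]
width: 0.476
grip_force: 0.0
t: 6.12
ee_pos: [0.5602, 0.1207, 0.0593]
tcp_rot: [180.0, 0.2, -167.0]
force: [-1.1, 3.0, 6.9]
width: 0.361
grip_force: 78.7
t: 6.45
ee_pos: [0.5602, 0.1208, 0.0593]
tcp_rot: [180.0, 0.2, -167.0]
force: [-2.0, 3.0, 5.9]
width: 0.36
grip_force: 78.7
[0.56016181 0.12075417 0.05932539] [ 1.79969415e+02  1.61952346e-01 -1.66999106e+02] [-1.98223797  3.00151253  5.88785634] [0.5206734  0.24897631 0.07783509] -102.98696536501136
```

```bash
cat > st.py <<'E'
from plant import ctrl
s=ctrl.state();print(' '.join(f'{k}={[round(float(x),4) for x in s[k]]}' for k in ('ee_pos','tcp_rot','force','torque')),'q6 %.2f grip %.0f w %.3f tq6 %.3f'%(s['q'][5],s['grip_force'],s['width'],s['joint_torque'][5]))
E
python3 -m pendant '{"offset":[[0,0,0.003],[0,0,0.003],[0,0,0.003],[0,0,0.003],[0,0,0.003]],"turn":[[0,0,6],[0,0,6],[0,0,6],[0,0,6],[0,0,6]],"hand":[2.5,2.5,2.5,2.5,2.5]}' >/dev/null; python3 st.py
python3 -m pendant '{"offset":[[0,0,0],[0,0,0],[0,0,0]],"turn":[[0,0,0],[0,0,0],[0,0,0]],"hand":[2.5,2.5,2.5]}' >/dev/null; python3 st.py
```

```text
ee_pos=[0.5601, 0.12, 0.0592] tcp_rot=[179.9724, 0.1356, 162.7211] force=[-2.1409, 0.243, 6.0882] torque=[0.0178, 0.4414, 0.0466] q6 -72.69 grip 79 w 0.360 tq6 -1.242
ee_pos=[0.5601, 0.12, 0.0592] tcp_rot=[179.965, 0.1329, 162.9936] force=[-2.7198, 0.4095, 6.3923] torque=[0.045, 0.3778, -0.0608] q6 -72.98 grip 79 w 0.356 tq6 -0.055
```

```bash
python3 -m pendant '{"offset":[[0,0,0.002],[0,0,0.002],[0,0,0.002],[0,0,0.002]],"turn":[[0,0,4],[0,0,4],[0,0,4],[0,0,4]],"hand":[2.5,2.5,2.5,2.5]}' >/dev/null; python3 st.py
python3 -m pendant '{"offset":[[0,0,0.002],[0,0,0.002]],"turn":[[0,0,4],[0,0,4]],"hand":[2.5,2.5]}' >/dev/null; python3 st.py
python3 -m pendant '{"offset":[[0,0,0.002],[0,0,0.002]],"turn":[[0,0,4],[0,0,4]],"hand":[2.5,2.5]}' >/dev/null; python3 st.py
python3 -m pendant '{"offset":[[0,0,0]],"turn":[[0,0,0]],"hand":[2.5]}' >/dev/null; python3 st.py
```

```text
ee_pos=[0.5599, 0.1197, 0.0591] tcp_rot=[179.9859, 0.1157, 146.8254] force=[-2.9245, -0.5509, 7.2583] torque=[-0.1917, 0.5373, 0.0829] q6 -56.79 grip 79 w 0.360 tq6 -0.806
ee_pos=[0.5599, 0.1195, 0.059] tcp_rot=[179.9932, 0.1092, 138.8289] force=[-2.696, -1.7092, 7.318] torque=[-0.2991, 0.6251, 0.1443] q6 -48.79 grip 79 w 0.357 tq6 -0.804
ee_pos=[0.5597, 0.1194, 0.059] tcp_rot=[-179.9956, 0.102, 130.8306] force=[-4.6482, -1.959, 8.4535] torque=[-0.3786, 0.8133, 0.0761] q6 -40.79 grip 79 w 0.362 tq6 -0.803
ee_pos=[0.5597, 0.1194, 0.059] tcp_rot=[-179.9923, 0.0989, 130.8508] force=[-3.9404, -1.9506, 8.5249] torque=[-0.3871, 0.7676, -0.0797] q6 -40.82 grip 79 w 0.359 tq6 0.583
```

```bash
for_read() { python3 st.py | sed 's/.*torque/torque/'; }
python3 -m pendant '{"offset":[[0,0,0.002],[0,0,0.002]],"turn":[[0,0,4],[0,0,4]],"hand":[2.5,2.5]}' >/dev/null; for_read
python3 -m pendant '{"offset":[[0,0,0.002],[0,0,0.002]],"turn":[[0,0,4],[0,0,4]],"hand":[2.5,2.5]}' >/dev/null; for_read
```

```text
torque=[-0.4744, 0.8249, 0.1156] q6 -32.81 grip 79 w 0.359 tq6 -0.873
torque=[-0.4991, 1.0293, 0.0787] q6 -24.79 grip 79 w 0.361 tq6 -0.801
```

```bash
python3 -m pendant '{"offset":[[0,0,0.002],[0,0,0.002]],"turn":[[0,0,4],[0,0,4]],"hand":[2.5,2.5]}' >/dev/null; python3 st.py
```

```text
ee_pos=[0.5591, 0.1191, 0.0588] tcp_rot=[-179.9453, 0.0998, 106.8426] force=[-5.9429, -3.5741, 10.2227] torque=[-0.5924, 1.1477, 0.0402] q6 -16.80 grip 79 w 0.364 tq6 -0.800
```

```bash
python3 -m pendant '{"offset":[[0,0,0.001],[0,0,0.001]],"turn":[[0,0,4],[0,0,4]],"hand":[2.5,2.5]}' >/dev/null; python3 st.py | sed 's/.*torque/torque/'
```

```text
torque=[-0.6252, 1.2297, 0.0421] q6 -8.80 grip 79 w 0.362 tq6 -0.799
```

```bash
python3 -m pendant '{"offset":[[0,0,0.001],[0,0,0.001]],"turn":[[0,0,4],[0,0,4]],"hand":[2.5,2.5]}' >/dev/null; python3 st.py| sed 's/.*torque/torque/'
```

```text
torque=[-0.5901, 1.3635, 0.144] q6 -0.80 grip 79 w 0.362 tq6 -0.799
```

```bash
python3 -m pendant '{"offset":[[0,0,0.001],[0,0,0.001]],"turn":[[0,0,4],[0,0,4]],"hand":[2.5,2.5]}' >/dev/null; python3 st.py
```

```text
ee_pos=[0.5586, 0.1192, 0.0587] tcp_rot=[-179.9093, 0.1264, 82.8453] force=[-7.4921, -2.8622, 11.795] torque=[-0.5666, 1.484, 0.1081] q6 7.20 grip 79 w 0.361 tq6 -0.799
```

```bash
python3 -m pendant '{"offset":[[0,0,0],[0,0,0]],"turn":[[0,0,3],[0,0,3]],"hand":[2.5,2.5]}' >/dev/null; python3 st.py | sed 's/.*torque/torque/'
```

```text
torque=[-0.4484, 1.5338, 0.2845] q6 13.15 grip 80 w 0.358 tq6 -0.419
```

```bash
python3 -m pendant '{"offset":[[0,0,0],[0,0,0]],"turn":[[0,0,3],[0,0,3]],"hand":[2.5,2.5]}' >/dev/null; python3 st.py
```

```text
ee_pos=[0.5583, 0.1192, 0.0586] tcp_rot=[-179.9046, 0.1624, 70.9589] force=[-9.3, -2.0703, 12.0629] torque=[-0.4964, 1.5778, 0.4934] q6 19.11 grip 80 w 0.360 tq6 -0.170
```

```bash
python3 -m pendant '{"offset":[[0,0,0],[0,0,0]],"turn":[[0,0,3],[0,0,3]],"hand":[2.5,2.5]}' >/dev/null; python3 st.py | sed 's/.*torque/torque/'
```

```text
torque=[-0.4579, 1.6432, 0.5021] q6 25.10 grip 80 w 0.358 tq6 -0.101
```

```bash
python3 -m pendant '{"offset":[[0,0,0]],"turn":[[0,0,3]],"hand":[2.5]}' >/dev/null; python3 st.py| sed 's/.*torque/torque/'
python3 -m pendant '{"offset":[[0,0,0],[0,0,0],[0,0,0]],"turn":[[0,0,0],[0,0,0],[0,0,0]],"hand":[2.5,2.5,2.5]}' >/dev/null; python3 st.py
```

```text
torque=[-0.4064, 1.6865, 0.6035] q6 28.10 grip 80 w 0.363 tq6 -0.066
ee_pos=[0.5581, 0.1193, 0.0586] tcp_rot=[-179.907, 0.1775, 62.1049] force=[-9.1298, -2.2123, 12.7704] torque=[-0.3949, 1.619, 0.3769] q6 27.96 grip 80 w 0.359 tq6 0.434
```

The bite came at about q6 = 12°. The moment is now 0.60 N m while turning and 0.38 at rest, so the plug is snug. Next I'll release it and lift.

```bash
python3 -m pendant '{"offset":[[0,0,0],[0,0,0],[0,0,0],[0,0,0],[0,0,0]],"turn":[[0,0,0],[0,0,0],[0,0,0],[0,0,0],[0,0,0]],"hand":[3.5,4.5,6,6,6]}' 30
python3 -m pendant '{"offset":[[0,0,-1.5],[0,0,-2.5],[0,0,-3],[0,0,-2],[0,0,0]],"turn":[[0,0,0],[0,0,0],[0,0,0],[0,0,0],[0,0,0]],"hand":[6,6,6,6,6]}'
python3 -m pendant '{"offset":[[0,0,0],[0,0,0],[0,0,0],[0,0,0],[0,0,0]],"turn":[[0,0,-6.2],[0,0,-6.2],[0,0,-6.2],[0,0,-6.1],[0,0,0]],"hand":[4,2,0,0,0]}'
python3 st.py
python3 - <<'E'
from plant import ctrl
from h import *
d=ctrl.get_image("wrist");cv2.imwrite("pics/w3.png",d["frame"]);np.savez("w3.npz",**{k:np.array(v) for k,v in d.items()})
d=load("w3");print(proj(d,[.5591,.1195,.086]),proj(d,[.5526,.0047,.0695]),proj(d,[.5027,.0075,.0695]))
for s,c,m in blobs(d,(100,120,40),(125,255,255),(0,0,512,384),150):
    print("blue",s,c,ray(d,*c,.0675))
E
```

```text
t: 10.12
ee_pos: [0.5592, 0.12, 0.0568]
tcp_rot: [180.0, -0.0, 62.0]
force: [0.7, -0.4, 0.5]
width: 0.703
grip_force: 0.0
t: 10.53
ee_pos: [0.5625, 0.12, 0.1524]
tcp_rot: [179.5, -0.3, 62.0]
force: [1.0, -0.1, 0.2]
width: 0.703
grip_force: 0.0
t: 10.95
ee_pos: [0.5586, 0.1199, 0.146]
tcp_rot: [-179.9, 0.0, 86.8]
force: [0.3, 0.3, 0.8]
width: 0.005
grip_force: 0.0
ee_pos=[0.5586, 0.1199, 0.146] tcp_rot=[-179.9358, 0.0035, 86.8386] force=[0.3395, 0.2698, 0.8161] torque=[0.0467, 0.0325, 0.0258] q6 3.16 grip 0 w 0.005 tq6 -1.085
[258.0000687  210.51314832] [257.86329681 323.19547708] [201.51683471 323.11222682]
```

View pics/w3.png

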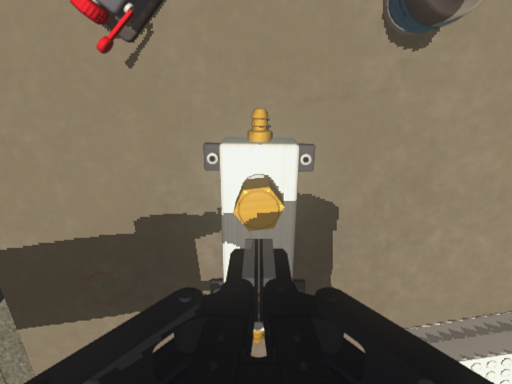

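Plug head is at (259,208), and the block edges run vertically at x = 221 and 297, which confirms the yaw of -3.2°. Now I'll go beside the handle with the fingers shut.

```bash
python3 -m pendant '{"offset":[[-2.84,-1.99,0],[-2.84,-1.99,0],[-2.84,-1.99,0],[0,0,0],[0,0,0]],"turn":[[0,0,0],[0,0,0],[0,0,0],[0,0,0],[0,0,0]],"hand":[0,0,0,0,0]}'
python3 -m pendant '{"offset":[[0,0,3],[0,0,3],[0,0,2],[0,0,1.1],[0,0,0]],"turn":[[0,0,0],[0,0,0],[0,0,0],[0,0,0],[0,0,0]],"hand":[0,0,0,0,0]}'
python3 -m pendant '{"offset":[[0,0,0],[0,0,0]],"turn":[[0,0,0],[0,0,0]],"hand":[0,0]}'
python3 - <<'E'
from plant import ctrl
from h import *
d=ctrl.get_image("wrist");cv2.imwrite("pics/w4.png",d["frame"]);np.savez("w4.npz",**{k:np.array(v) for k,v in d.items()})
E
```

```text
t: 11.42
ee_pos: [0.4937, 0.0375, 0.1464]
tcp_rot: [-180.0, -0.0, 86.4]
force: [-0.4, -0.1, -0.3]
width: -0.0
grip_force: 0.0
t: 11.83
ee_pos: [0.4929, 0.0393, 0.0533]
tcp_rot: [-179.7, -0.0, 86.7]
force: [0.1, -0.3, -0.4]
width: 0.0
grip_force: 0.0
t: 12.0
ee_pos: [0.4961, 0.0384, 0.0573]
tcp_rot: [179.8, 0.0, 86.7]
force: [0.1, 0.8, 1.1]
width: 0.004
grip_force: 0.0
```

View pics/w4.png

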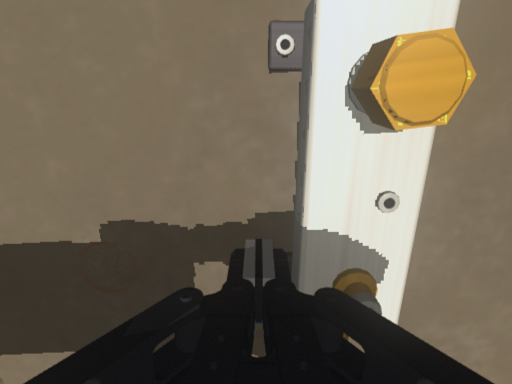

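The shut fingers, at (258,260), are beside the block, with the hinge post at (360,295) and no contact. Now the approach and the swing along the arc.

```bash
python3 -m pendant '{"offset":[[-0.6,0,0],[-0.6,0,0],[-0.745,-0.175,0],[-0.745,-0.175,0],[-0.745,-0.175,0]],"turn":[[0,0,0],[0,0,0],[0,0,-7],[0,0,-7],[0,0,-7]],"hand":[0,0,0,0,0]}'
python3 -m pendant '{"offset":[[-0.745,-0.175,0],[-0.745,-0.175,0],[-0.745,-0.175,0],[-0.745,-0.175,0],[-0.745,-0.175,0]],"turn":[[0,0,-7],[0,0,-7],[0,0,-7],[0,0,-7],[0,0,-7]],"hand":[0,0,0,0,0]}'
python3 -m pendant '{"offset":[[-0.745,-0.175,0],[-0.745,-0.175,0],[-0.745,-0.175,0],[0,0,0],[0,0,0]],"turn":[[0,0,-7],[0,0,-7],[0,0,-7],[0,0,0],[0,0,0]],"hand":[0,0,0,0,0]}'
python3 st.py
```

```text
t: 12.47
ee_pos: [0.4906, 0.0033, 0.0567]
tcp_rot: [179.9, 0.0, 108.0]
force: [1.0, 2.1, -0.1]
width: -0.001
grip_force: 1.0
t: 12.88
ee_pos: [0.502, -0.0325, 0.0563]
tcp_rot: [180.0, -0.0, 143.0]
force: [-1.1, 3.0, -0.5]
width: 0.003
grip_force: 0.9
t: 13.3
ee_pos: [0.5188, -0.0483, 0.0562]
tcp_rot: [-180.0, 0.0, 163.4]
force: [-0.2, 0.4, -0.5]
width: 0.0
grip_force: 0.0
ee_pos=[0.5188, -0.0483, 0.0562] tcp_rot=[-179.9926, 0.0499, 163.4493] force=[-0.2307, 0.3567, -0.4674] torque=[-0.0014, 0.0323, 0.0326] q6 -92.07 grip 0 w 0.000 tq6 -0.243
```

```bash
python3 -m pendant '{"offset":[[-0.745,-0.175,0],[-0.745,-0.175,0],[0,0,0]],"turn":[[0,0,-7],[0,0,-7],[0,0,0]],"hand":[0,0,0]}'
python3 -m pendant '{"offset":[[-0.2,0,0],[0,0,0]],"turn":[[0,0,0],[0,0,0]],"hand":[0,0]}'
python3 - <<'E'
from plant import ctrl
from h import *
d=ctrl.get_image("scene");np.savez("s5.npz",**{k:np.array(v) for k,v in d.items()})
d=ctrl.get_image("top");np.savez("t5.npz",**{k:np.array(v) for k,v in d.items()})
d=load("t5");cv2.imwrite("pics/t5.png",cv2.resize(d["frame"][150:260,100:260],None,fx=5,fy=5,interpolation=cv2.INTER_CUBIC))
for s,c,m in blobs(d,(100,120,50),(125,255,255),(145,180,260,240)): print(s,c,ray(d,*c,.0695))
d=load("s5");print([ (s,c) for s,c,m in blobs(d,(100,120,50),(125,255,255),(200,160,260,220))])
E
```

```text
t: 13.55
ee_pos: [0.5292, -0.0539, 0.0551]
tcp_rot: [179.9, -0.5, 177.8]
force: [-9.4, 1.2, 4.9]
width: -0.001
grip_force: 4.8
t: 13.72
ee_pos: [0.5295, -0.0538, 0.055]
tcp_rot: [179.9, -0.7, 177.5]
force: [-15.0, -1.0, 9.4]
width: 0.001
grip_force: 7.7
[([235, 193, 3, 4, 8], [235.9, 194.8])]
```

The force jumped to 15 N, so the handle is against its stop. I'll back off, lift and look.

```bash
python3 -m pendant '{"offset":[[1,0,0],[1.5,0,0],[1.5,0,0],[0,0,-3],[0,0,-4]],"turn":[[0,0,0],[0,0,0],[0,0,0],[0,0,0],[0,0,0]],"hand":[0,0,0,0,0]}'
python3 -m pendant '{"offset":[[4,0,-1],[4,0,-1],[4,0,-1],[4,0,0],[0,0,0]],"turn":[[0,0,0],[0,0,0],[0,0,0],[0,0,0],[0,0,0]],"hand":[0,0,0,0,0]}'
python3 -m pendant '{"offset":[[0,0,0],[0,0,0],[0,0,0]],"turn":[[0,0,0],[0,0,0],[0,0,0]],"hand":[0,0,0]}'
python3 - <<'E'
from plant import ctrl
from h import *
d=ctrl.get_image("top");np.savez("t6.npz",**{k:np.array(v) for k,v in d.items()})
d=load("t6");cv2.imwrite("pics/t6.png",cv2.resize(d["frame"][150:260,90:250],None,fx=5,fy=5,interpolation=cv2.INTER_CUBIC))
for s,c,m in blobs(d,(100,120,50),(125,255,255),(145,180,260,240)):
    p=np.argwhere(m)[:,::-1]; P=np.array([ray(d,u,v,.0695)[:2] for u,v in p]);e=np.linalg.eigh(np.cov(P.T))[1][:,1]
    print(s,c,P.mean(0),"axis deg",np.degrees(np.arctan2(e[1],e[0]))%180)
for s,c,m in blobs(d,(12,110,60),(32,255,255),(145,180,260,240)): print("brass",s,c)
E
```

```text
t: 14.23
ee_pos: [0.4899, -0.0515, 0.1228]
tcp_rot: [179.8, -0.5, 177.5]
force: [0.4, -0.7, -0.4]
width: -0.003
grip_force: 0.0
t: 14.65
ee_pos: [0.3283, -0.0444, 0.1543]
tcp_rot: [-180.0, -0.1, 177.5]
force: [1.0, 1.6, -0.7]
width: 0.001
grip_force: 0.0
t: 14.9
ee_pos: [0.3354, -0.0468, 0.1563]
tcp_rot: [-180.0, 0.0, 177.6]
force: [-0.0, -0.5, 0.3]
width: -0.001
grip_force: 0.0
[218, 202, 17, 5, 72] [225.8, 204.1] [ 0.54803782 -0.04406864] axis deg 84.98724569319424
brass [165, 196, 12, 11, 107] [170.6, 200.8]
brass [152, 199, 8, 7, 41] [156.0, 202.0]
brass [207, 206, 6, 2, 9] [209.8, 206.6]
brass [222, 207, 8, 3, 17] [224.9, 207.7]
```

View pics/t6.png

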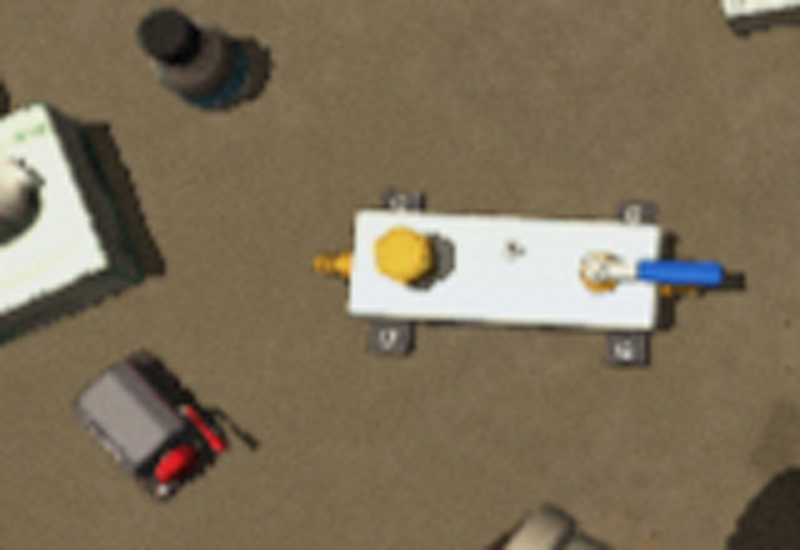

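The handle, at (680,271), lies in line with the block. The plug and bystanders are in place and the arm is clear, so I'll hand in.

```bash
python3 -c "
from plant import ctrl
print(ctrl.finish_job())"
```

```text
the job is handed in; nothing more can be done
None
```

I screwed the plug in until snug (about 0.6 N m while turning, roughly 0.28 rad past the bite), then swung the valve fully open to its stop; the arm is clear, the bystanders near the manifold look undisturbed, and the job is handed in, though no verdict came back.

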